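# Enter the staining order on the stain programmer

## Robot

A 6-joint arm with a two-finger parallel gripper is mounted at the origin on a cart in front of the work surface, level with it; the furniture and walls round the work are solid. World frame = base frame: x ahead of the robot, y to its left, z up, the work surface at z = 0. Lengths are in mm, angles in rad, forces in N, time in s.
With the tool pointing down it reaches from about 275 to 875 mm from the base axis. Payload 12.5 kg.
Tool frame: the origin (TCP) lies between the finger pads; the fingertips stand 22 mm ahead of it and the grasp point (between the pads) lies 3 mm ahead of it; z points along the fingers, y is the line along which they close (so a half turn about z gives the same grasp; the last joint's range is limited). The gripper opens to 85 mm and grips with 20 to 120 N. Pads are 22 mm wide; open, the fingers measure 114 mm over their backs; the gripper's body (76 mm by 85 mm) begins 54 mm behind the grasp point. The pads swing forward as they close: fully open they stand 13 mm farther back than shut.
Start: joints at [1.162, 0.351, 1.652, -0, 1.139, -0.085], TCP at [174.963, 521.414, 253.29] pointing down, gripper open.
Joint ranges: [-2.75, 2.75], [-0.79, 2.1], [0.01, 2.65], [-1.57, 4.71], [0.07, 3.14], [-2.87, 2.87]. Speed limits (rad/s): [2.22, 2.22, 2.79, 3.14, 3.14, 3.14].

## Interface

Orientations are given as a unit quaternion [w, x, y, z].
In Python, from bench import sense, read_camera, calibration, arm gives the robot as it stands.
- The arm moves only by the shell command python3 -m jog 'ROWS'. ROWS is a JSON object whose one key "steps" holds one flat list of numbers, 7 for each row, row after row: the opening, from -1 (shut) to 1 (fully open), then the shift along the tool's x, y, z in m, then the turn, a rotation vector about the tool's x, y, z in degrees. A call has 1 to 5 rows; each row shifts and turns the commanded pose from where the row before left it, along the tool's axes as they then stand; what a row does not reach is not made up. A row lasts 1/12 s, in which the tool goes at most 41.7 mm and 7.16 degrees, less where a joint would pass 70% of its speed; a pose out of reach is approached as far as the arm can. A call with a gripper value outside its range is refused whole. The fingers move at their own pace and stop on an object; the grip force is fixed at half the most. Time passes only in rows, so rows that do not move let the fingers close. It gives the time, the measured TCP pose, the force, the opening and the grip force at its end, in the units of the state.
- sense(): the state, without advancing time (a new reading comes with each control period).
- read_camera(name): name is "side" or "top" or "wrist"; returns (picture, depth): 384x512x3 uint8, red, green, blue; 384x512 float32, mm along the optical axis (not along the pixel's ray), 0 where there is no reading.
- calibration(name): a dict with "K" (3x3 intrinsics, pixels), "extrinsics" (4x4, takes a point from world to camera coordinates). Camera axes: x right, y down, z forward; pixel columns grow to the right and rows downward; lengths in mm; the calibration is good to about 2 mm. A picture is of the moment at which its call begins: read the wrist's pose just before it. calibration takes no time and is no camera call; for the wrist camera it gives the pose at the moment of the call.
- arm.close_job(): hands the job in; it is judged then, once.
The state is a dict: "clock": time; "qpos": joint angles; "qvel": joint speeds; "tau": joint torques, N m; "ee_pos": TCP position; "eef_rot": TCP orientation; "ft_force": force on the tool from outside, world axes, zero at the start; "moment": the same for the moment, N m; "finger_gap": finger opening in mm; "grasp_force": force on a finger pad.
Only numpy, scipy, OpenCV 4.12 (cv2) and the standard library are available. Lean on these libraries where they do the work, as an engineer would, in place of code of your own. Each camera call takes 0.05 s, during which the arm holds its last target. There are 200 camera calls.

## Task

The three stain jars in the white rack behind the programmer stand in the order in which the slides are to go through them. Enter that order on the programmer, the white console: with your fingertips press fully down the key of the leftmost jar's colour, then of the middle jar's, then of the rightmost jar's (left as seen from the robot; pressed keys stay down), and then press the round green start button down and let go of it. Leave the yellow key up, and do not lift or move the jars or anything else.

Things in the scene. Friction and masses are not known exactly. Their poses are not given: they have to be found in the camera images.
- programmer: white desktop console, fixed, 120 x 276 mm, flat top at 45 mm. Origin: centre of its underside; x across its depth, away from the robot; y along its length, to the left; z up; yaw up to 0.25 rad. In one row at x = -12 mm, left to right: violet, yellow, red, blue square keys (y = 93, 45, -3, -51 mm), round green start button (y = -104 mm). Flat black window behind the row
- violet_top (a point): top of the violet key: centre of the top face of a square violet key cap, 28 x 28 mm with rounded edges, on the programmer; at z 0.061 when up, and it moves down with the key. Keys stand 48 mm apart, centre to centre
- key_violet (a joint): travel of the violet key, m: 0 up, 0.009 fully down; moves straight down. It has no spring: about 2.5 N (plus damping) moves it and it stays where it is pushed to
- yellow_top (a point): top of the yellow key: centre of the top face of a square yellow key cap, 28 x 28 mm with rounded edges, on the programmer; at z 0.061 when up, and it moves down with the key. Keys stand 48 mm apart, centre to centre. To be left up
- key_yellow (a joint): travel of the yellow key, m: 0 up, 0.009 fully down; moves straight down. It has no spring: about 2.5 N (plus damping) moves it and it stays where it is pushed to
- red_top (a point): top of the red key: centre of the top face of a square red key cap, 28 x 28 mm with rounded edges, on the programmer; at z 0.061 when up, and it moves down with the key. Keys stand 48 mm apart, centre to centre
- key_red (a joint): travel of the red key, m: 0 up, 0.009 fully down; moves straight down. It has no spring: about 2.5 N (plus damping) moves it and it stays where it is pushed to
- blue_top (a point): top of the blue key: centre of the top face of a square blue key cap, 28 x 28 mm with rounded edges, on the programmer; at z 0.061 when up, and it moves down with the key. Keys stand 48 mm apart, centre to centre
- key_blue (a joint): travel of the blue key, m: 0 up, 0.009 fully down; moves straight down. It has no spring: about 2.5 N (plus damping) moves it and it stays where it is pushed to
- start_top (a point): centre of the top of the round green start button, 34 mm diameter, at z 0.067 when up; it stands in a round black housing 50 mm across whose top is at z 0.057, 53 mm from the blue key, centre to centre
- start (a joint): travel of the start button, m: 0 up, 0.006 fully down; a spring needs 5 N for the full travel and returns it when released
- jar_rack: open white rack tray, fixed, 74 x 215 x 30 mm, behind the programmer, holding the three jars in a row along its y axis, at y = +66 (left), 0 (middle) and -66 mm (right). Origin: centre of its underside; y points to the left; turned by up to 0.25 rad
- jar_red: stain jar with square lid, red, with a round red sticker of 42 mm on the lid in the colour of its key, 61 x 61 x 72 mm, see-through walls; stands loose in the jar rack in one of its three places (which one varies). Origin: centre of its underside. Reference only: it is not to be touched
- jar_violet: stain jar with square lid, violet, with a round violet sticker of 42 mm on the lid in the colour of its key, 61 x 61 x 72 mm, see-through walls; stands loose in the jar rack in one of its three places (which one varies). Origin: centre of its underside. Reference only: it is not to be touched
- jar_blue: stain jar with square lid, blue, with a round blue sticker of 42 mm on the lid in the colour of its key, 61 x 61 x 72 mm, see-through walls; stands loose in the jar rack in one of its three places (which one varies). Origin: centre of its underside. Reference only: it is not to be touched
- microscope: tall white microscope with a camera on top, fixed, right of the programmer, about 0.2 m wide and 0.54 m high, its eyepieces reaching about 0.18 m from the origin towards the robot at z 0.33 to 0.43; an obstacle to the arm's path. Origin: centre of its foot
- oil_bottle: small brown bottle with a black cap, 29 mm diameter, 62 mm high, loose, left of the rack; bystander. Origin: centre of its underside
- tape_rolls: a blue and a green roll of tape lying on each other, 81 mm diameter, 32 mm high, loose, right of the rack; bystander. Origin: centre of its underside
- marker: black and white marker pen, 122 mm long, 16 mm high, lying loose at the front right; bystander. Origin: centre of its underside
- handset: black telephone handset standing upright, 25 x 46 x 152 mm, loose, at the front right; bystander. Origin: centre of its underside

How it is judged:
By the outcome, as a careful person would: the job done as asked, in the order asked, and still so for the second after the job is handed in, with the robot touching nothing.
It also fails if it takes over 48 s, if anything falls off the work surface, if the arm or the gripper's body presses on something with over 40 N, if the wrist force passes 120 N, or if a joint passes its speed limit or range.

## Working session

There is one attempt and no reset: what is moved stays moved. The work goes in short steps, Python scripts to look and compute and a shell command to move; the robot and the scene stay as the last step left them, time stands still between calls to the robot, and variables do not carry over. Pictures are saved under pics/ and viewed, at most 10 in all, crops included, and the job is handed in when it is done.

```bash
mkdir -p pics; python3 - <<'E'
from bench import sense, read_camera, calibration
import cv2,numpy as np
s=sense();print(s)
for n in("top","side"):
    p,d=read_camera(n);c=calibration(n);print(n,c)
    cv2.imwrite(f"pics/{n}.png",p[...,::-1]);np.savez(f"pics/{n}.npz",p=p,d=d,K=c["K"],E=c["extrinsics"])
E
```

```text
{'clock': 0.0, 'qpos': array([ 1.16239815e+00,  3.51261139e-01,  1.65243275e+00, -2.97799167e-05,
        1.13908931e+00, -8.46266089e-02]), 'qvel': array([-0.00246252,  0.00107172, -0.00056554,  0.00088218, -0.0009663 ,
        0.00065866]), 'tau': array([-3.17074137e-04, -5.06101692e+01, -2.91399032e+01, -3.72903560e-05,
        4.57452319e-03, -7.97267745e-07]), 'ee_pos': array([174.85286165, 521.1416607 , 252.74147383]), 'eef_rot': array([-1.32149089e-04,  1.61173433e-01,  9.86925919e-01, -5.80576897e-04]), 'ft_force': array([-0.00937386, -0.20559461, -0.325653  ]), 'moment': array([-0.00020574, -0.00697621,  0.02822216]), 'grasp_force': 0.0, 'finger_gap': 85.20159494598538}
top {'K': array([[360.44156018,   0.        , 246.84448361],
       [  0.        , 360.44156018, 189.67010124],
       [  0.        ,   0.        ,   1.        ]]), 'extrinsics': array([[ 1.32857678e-02, -9.99473890e-01,  2.95876779e-02,
        -1.73473422e+02],
       [-9.98419606e-01, -1.48760731e-02, -5.41940334e-02,
         5.36822158e+02],
       [ 5.46056699e-02, -2.88209084e-02, -9.98091968e-01,
         1.24448230e+03],
       [ 0.00000000e+00,  0.00000000e+00,  0.00000000e+00,
         1.00000000e+00]])}
side {'K': array([[422.65482319,   0.        , 254.48010047],
       [  0.        , 422.65482319, 191.31470331],
       [  0.        ,   0.        ,   1.        ]]), 'extrinsics': array([[-9.97157396e-01, -7.26016267e-02, -2.01527263e-02,
         5.30984774e+02],
       [-3.49369390e-02,  6.82494716e-01, -7.30055047e-01,
         1.62365962e+02],
       [ 6.67573133e-02, -7.27275715e-01, -6.83091133e-01,
         1.07289051e+03],
       [ 0.00000000e+00,  0.00000000e+00,  0.00000000e+00,
         1.00000000e+00]])}
```

View pics/top.png

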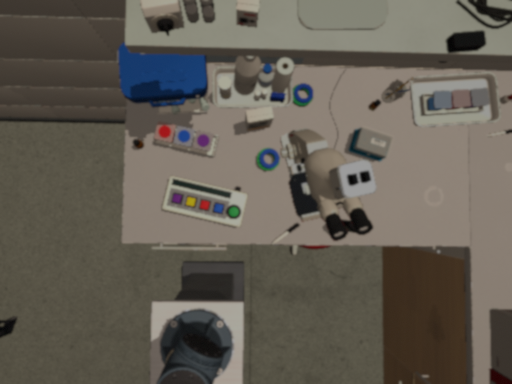

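View pics/side.png

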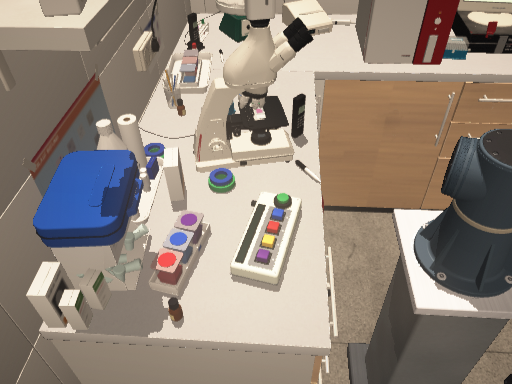

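The top view shows the jars left to right as red (165,131), blue (184,137), violet (203,141). The keys run violet (177,199), yellow, red, blue (219,209), with green start at (234,212). The side view agrees. Next I measure the caps from both views.

```bash
cat > h.py <<'E'
import cv2,numpy as np
from bench import calibration
H={'violet':(130,160),'yellow':(22,34),'red':(0,6),'blue':(108,124),'green':(50,80)}
def blobs(p,roi):
    u0,v0,u1,v1=roi;h=cv2.cvtColor(p,cv2.COLOR_RGB2HSV);o={}
    for k,(a,b) in H.items():
        m=cv2.inRange(h,(a,110,50),(b,255,255))
        if k=='red': m|=cv2.inRange(h,(172,110,50),(180,255,255))
        z=np.zeros_like(m);z[v0:v1,u0:u1]=m[v0:v1,u0:u1]
        n,l,s,c=cv2.connectedComponentsWithStats(z)
        if n>1:
            i=1+s[1:,4].argmax();o[k]=(c[i],s[i,4])
    return o
def ray(K,E,uv):
    R,t=E[:3,:3],E[:3,3];d=R.T@np.linalg.solve(K,[*uv,1]);return -R.T@t,d
def plane(K,E,uv,z):
    o,d=ray(K,E,uv);return o+d*(z-o[2])/d[2]
def tri(rs):
    A=0;b=0
    for o,d in rs:
        d=d/np.linalg.norm(d);P=np.eye(3)-np.outer(d,d);A=A+P;b=b+P@o
    return np.linalg.solve(A,b)
E
python3 - <<'E'
from h import *
T=np.load('pics/top.npz');S=np.load('pics/side.npz')
a=blobs(T['p'],(160,175,250,230));b=blobs(S['p'],(225,185,305,285))
for k in a:
    if k in b:
        z=67 if k=='green' else 61
        print(k,a[k],b[k],tri([ray(T['K'],T['E'],a[k][0]),ray(S['K'],S['E'],b[k][0])]).round(1),plane(T['K'],T['E'],a[k][0],z).round(1),plane(S['K'],S['E'],b[k][0],z).round(1))
E
```

```text
violet (array([176.75757576, 198.        ]), np.int32(66)) (array([259., 249.]), np.int32(1)) [510.1  68.4  73.4] [505.3  70.2  61. ] [516.   58.4  61. ]
yellow (array([190.6       , 201.35294118]), np.int32(85)) (array([267.70114943, 238.8045977 ]), np.int32(87)) [495.7  23.9  59.7] [494.7  23.7  61. ] [496.6  25.   61. ]
red (array([204.35294118, 204.47058824]), np.int32(85)) (array([272.71428571, 226.53968254]), np.int32(126)) [485.5 -22.   54.9] [484.9 -22.5  61. ] [485.9 -16.4  61. ]
blue (array([218.1       , 207.91428571]), np.int32(70)) (array([277.48648649, 212.02702703]), np.int32(74)) [474.7 -68.8  60.6] [474.  -68.8  61. ] [475.5 -68.4  61. ]
green (array([233.24137931, 211.44827586]), np.int32(87)) (array([282.31818182, 196.90909091]), np.int32(66)) [ 463.5 -119.9   67.4] [ 462.8 -119.9   67. ] [ 464.2 -120.3   67. ]
```

```bash
python3 -m jog '{"steps":[-1,0,0,0,0,0,-5.8, -1,-0.025,-0.027,0.003,0,0,0, -1,-0.025,-0.027,0.003,0,0,0, -1,-0.025,-0.027,0.003,0,0,0, -1,-0.025,-0.027,0.003,0,0,0]}'
```

```text
clock: 0.52
ee_pos: [248.9, 392.4, 240.9]
eef_rot: [-0.0, 0.111, 0.994, -0.0]
ft_force: [0.5, 0.9, 0.4]
finger_gap: 25.6
grasp_force: 0.0
```

```bash
python3 -m jog '{"steps":[-1,-0.025,-0.027,0.005,0,0,0, -1,-0.025,-0.027,0.005,0,0,0, -1,-0.025,-0.027,0.005,0,0,0, -1,-0.025,-0.027,0.005,0,0,0, -1,-0.025,-0.027,0.005,0,0,0]}'
python3 -m jog '{"steps":[-1,-0.025,-0.027,0.005,0,0,0, -1,-0.025,-0.027,0.005,0,0,0, -1,-0.025,-0.027,0.005,0,0,0, -1,0,0,0,0,0,0, -1,0,0,0,0,0,0]}'
python3 - <<'E'
from bench import sense
import numpy as np
s=sense();p=s['ee_pos'];print(p,s['eef_rot'])
c,si=np.cos(.223),np.sin(.223)
D=np.array([485.5,-21.5,150])-p
print(D, -c*D[0]+si*D[1], si*D[0]+c*D[1], -D[2])
E
```

```text
clock: 0.93
ee_pos: [341.1, 233.1, 216.0]
eef_rot: [-0.0, 0.111, 0.994, 0.0]
ft_force: [0.4, 0.8, 0.6]
finger_gap: -0.2
grasp_force: 0.0
clock: 1.35
ee_pos: [396.4, 137.8, 200.9]
eef_rot: [-0.0, 0.113, 0.994, -0.0]
ft_force: [0.4, 0.0, 0.1]
finger_gap: -0.0
grasp_force: 0.0
[396.393029   137.82546691 200.90344162] [-4.91511639e-04  1.12857079e-01  9.93611098e-01 -1.52542001e-04]
[  89.106971   -159.32546691  -50.90344162] -122.13637252693303 -135.67373803787711 50.903441624735365
```

```bash
python3 -m jog '{"steps":[-1,-0.0245,-0.027,0.010,0,0,0, -1,-0.0245,-0.027,0.010,0,0,0, -1,-0.0245,-0.027,0.010,0,0,0, -1,-0.0245,-0.027,0.010,0,0,0, -1,-0.0245,-0.027,0.010,0,0,0]}'
python3 -m jog '{"steps":[-1,0,0,0,0,0,0, -1,0,0,0,0,0,0]}'
cat > look.py <<'E'
import sys
from h import *
from bench import sense,read_camera
s=sense();c=calibration('wrist');p,d=read_camera('wrist')
cv2.imwrite(f'pics/{sys.argv[1]}.png',p[...,::-1])
print(s['ee_pos'].round(1))
for k,(uv,a) in blobs(p,(0,0,512,384)).items():
    print(k,uv.round(),a,plane(c['K'],c['extrinsics'],uv,67 if k=='green' else 61).round(1))
E
python3 look.py w1
```

```text
clock: 1.77
ee_pos: [486.2, -19.8, 150.9]
eef_rot: [-0.0, 0.11, 0.994, 0.0]
ft_force: [1.0, 1.5, 0.6]
finger_gap: 0.4
grasp_force: 0.0
clock: 1.93
ee_pos: [485.7, -19.5, 150.7]
eef_rot: [-0.001, 0.112, 0.994, 0.0]
ft_force: [-1.1, 0.6, -1.0]
finger_gap: -0.1
grasp_force: 0.0
[485.7 -19.5 150.7]
violet [400. 201.] 1872 [503.3  68.9  61. ]
yellow [329. 207.] 1201 [496.8  22.8  61. ]
red [258. 202.] 1863 [483. -22.  61.]
blue [187. 202.] 1819 [473.  -67.8  61. ]
green [103. 207.] 2079 [ 462.7 -119.2   67. ]
```

View pics/w1.png

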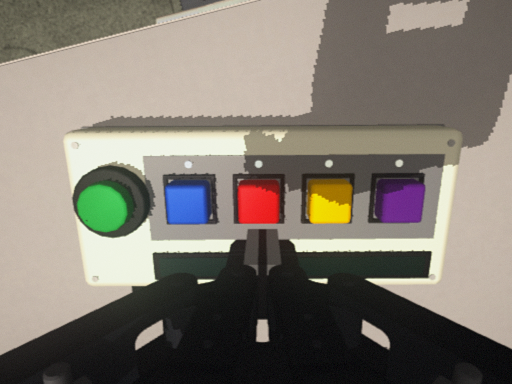

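The wrist view shows all four keys and the start button with the fingers just above red (258,202). The positions agree with the top view within 2 mm. I press red.

```bash
python3 -m jog '{"steps":[-1,0.0005,-0.0025,0.02,0,0,0, -1,0,0,0.02,0,0,0, -1,0,0,0.02,0,0,0, -1,0,0,0.006,0,0,0, -1,0,0,0.003,0,0,0]}'
python3 -m jog '{"steps":[-1,0,0,0.003,0,0,0, -1,0,0,0.003,0,0,0, -1,0,0,0.001,0,0,0, -1,0,0,0,0,0,0]}'
```

```text
clock: 2.4
ee_pos: [483.8, -20.4, 81.9]
eef_rot: [-0.001, 0.11, 0.994, 0.0]
ft_force: [-1.9, 1.3, 2.8]
finger_gap: 0.1
grasp_force: 1.2
clock: 2.73
ee_pos: [485.0, -21.8, 75.8]
eef_rot: [0.001, 0.111, 0.994, -0.0]
ft_force: [0.3, 0.8, 0.2]
finger_gap: -0.3
grasp_force: 0.0
```

```bash
for i in 1 2 3; do python3 -m jog '{"steps":[-1,0,0,0.001,0,0,0, -1,0,0,0,0,0,0]}' | grep -E 'pos|force'; done
```

```text
ee_pos: [485.1, -21.9, 74.6]
ft_force: [1.0, 1.5, 2.6]
grasp_force: 1.2
ee_pos: [485.1, -21.9, 74.0]
ft_force: [-1.0, 1.3, 10.3]
grasp_force: 5.0
ee_pos: [485.2, -21.9, 73.8]
ft_force: [-6.6, 1.8, 25.9]
grasp_force: 12.6
```

Red is at its stop (25.9 N at z 73.8). Next is blue.

```bash
python3 -m jog '{"steps":[-1,0,0,-0.015,0,0,0, -1,0,0,-0.015,0,0,0, -1,0.0005,-0.024,0,0,0,0, -1,0.0005,-0.024,0,0,0,0, -1,0,0,0,0,0,0]}'
python3 -m jog '{"steps":[-1,0,0,0.018,0,0,0, -1,0,0,0.003,0,0,0, -1,0,0,0.003,0,0,0, -1,0,0,0.003,0,0,0, -1,0,0,0,0,0,0]}'
```

```text
clock: 3.65
ee_pos: [472.5, -70.9, 102.5]
eef_rot: [0.0, 0.112, 0.994, -0.0]
ft_force: [0.5, 0.5, -0.3]
finger_gap: 0.1
grasp_force: 0.0
clock: 4.07
ee_pos: [473.0, -68.2, 75.1]
eef_rot: [-0.0, 0.111, 0.994, 0.0]
ft_force: [-0.4, -0.6, 0.2]
finger_gap: 0.0
grasp_force: 0.0
```

```bash
for i in 1 2 3; do python3 -m jog '{"steps":[-1,0,0,0.001,0,0,0, -1,0,0,0,0,0,0]}' | grep -E 'pos|force'; done
```

```text
ee_pos: [473.2, -68.2, 74.4]
ft_force: [-0.0, 0.7, 0.8]
grasp_force: 0.0
ee_pos: [473.3, -68.3, 74.0]
ft_force: [-2.2, 1.3, 8.6]
grasp_force: 4.9
ee_pos: [473.3, -68.3, 73.8]
ft_force: [-6.8, 3.1, 26.1]
grasp_force: 12.6
```

Blue is down too. Next is violet, passing 19 mm above the yellow key.

```bash
python3 -m jog '{"steps":[-1,0,0,-0.015,0,0,0, -1,0,0,-0.015,0,0,0, -1,0,0,0,0,0,0, -1,0,0.036,0,0,0,0, -1,0,0.036,0,0,0,0]}'
python3 -m jog '{"steps":[-1,0,0.036,0,0,0,0, -1,0,0.035,0,0,0,0, -1,0,0,0,0,0,0, -1,0,0,0,0,0,0]}'
python3 look.py w2
```

```text
clock: 4.98
ee_pos: [489.2, 1.7, 102.2]
eef_rot: [0.0, 0.113, 0.994, -0.0]
ft_force: [-0.6, 0.2, 0.5]
finger_gap: 0.1
grasp_force: 0.0
clock: 5.32
ee_pos: [504.6, 72.4, 101.7]
eef_rot: [-0.0, 0.11, 0.994, -0.0]
ft_force: [0.1, 0.4, -0.6]
finger_gap: 0.2
grasp_force: 0.0
[504.6  72.4 101.7]
violet [262. 219.] 1438 [497.1  73.3  61. ]
yellow [171. 234.] 2489 [494.6  25.5  61. ]
red [ 89. 227.] 2676 [481.9 -14.5  61. ]
blue [ 15. 228.] 1465 [474.1 -52.1  61. ]
```

View pics/w2.png

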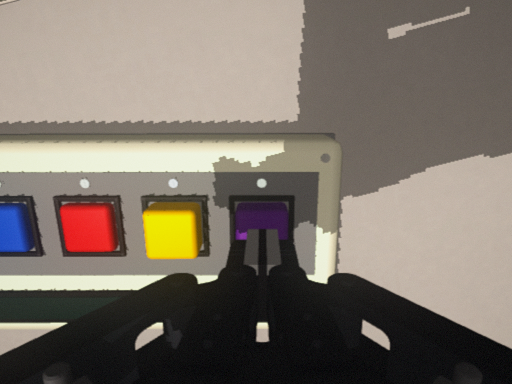

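The fingers are over the violet key (262,219), centred across it, and red and blue look lower than yellow. I press violet.

```bash
python3 -m jog '{"steps":[-1,0,-0.001,0.018,0,0,0, -1,0,0,0.003,0,0,0, -1,0,0,0.003,0,0,0, -1,0,0,0.003,0,0,0, -1,0,0,0,0,0,0]}'; for i in 1 2 3; do python3 -m jog '{"steps":[-1,0,0,0.001,0,0,0, -1,0,0,0,0,0,0]}' | grep -E 'pos|force'; done
```

```text
clock: 5.78
ee_pos: [504.3, 69.5, 75.1]
eef_rot: [-0.0, 0.111, 0.994, -0.0]
ft_force: [-0.2, 0.5, -0.6]
finger_gap: 0.4
grasp_force: 0.0
ee_pos: [504.6, 69.9, 74.5]
ft_force: [-0.0, 0.3, 0.1]
grasp_force: 0.0
ee_pos: [504.7, 70.0, 74.0]
ft_force: [-3.5, -1.9, 9.0]
grasp_force: 4.3
ee_pos: [504.7, 70.0, 73.9]
ft_force: [-7.9, -2.1, 23.1]
grasp_force: 11.2
```

```bash
python3 -m jog '{"steps":[-1,0,0,-0.02,0,0,0, -1,0,0,-0.03,0,0,0, -1,0,-0.030,-0.020,0,0,0, -1,0,-0.033,0,0,0,0, -1,0,-0.033,0,0,0,0]}' | grep -E 'pos|clock'
python3 -m jog '{"steps":[-1,0,0,0,0,0,0, -1,0,0,0,0,0,0, -1,0,0,0,0,0,0]}' | grep -E 'pos|clock'
python3 - <<'E'
from h import *
from bench import read_camera
c=calibration('wrist');p,d=read_camera('wrist');cv2.imwrite('pics/w3.png',p[...,::-1])
for k,(uv,a) in blobs(p,(0,0,512,384)).items():
    u,v=uv.round().astype(int);z=np.median(d[v-3:v+4,u-3:u+4])
    X=np.linalg.solve(c['K'],[*uv,1])*z;E=c['extrinsics'];print(k,uv.round(),a,(E[:3,:3].T@(X-E[:3,3])).round(1))
E
```

```text
clock: 6.7
ee_pos: [483.6, -24.3, 143.7]
clock: 6.95
ee_pos: [483.4, -23.3, 142.4]
violet [407. 204.] 1721 [504.5  69.9  51.7]
yellow [339. 214.] 1163 [497.8  23.1  60.4]
red [265. 204.] 1727 [484.1 -22.3  51.7]
blue [193. 205.] 1675 [474.  -68.7  51.7]
green [105. 213.] 2265 [ 462.6 -119.2   66.7]
```

View pics/w3.png

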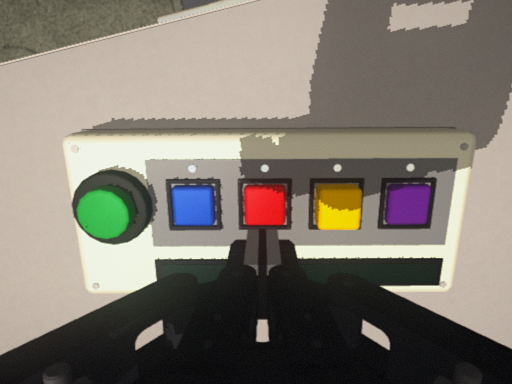

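Violet, red and blue read 51.7 mm, fully down. Yellow is still up at 60.4 mm. Now the start button.

```bash
python3 -m jog '{"steps":[-1,-0.001,-0.033,0,0,0,0, -1,0,-0.033,0,0,0,0, -1,0,-0.0325,0,0,0,0, -1,0,0,0.02,0,0,0, -1,0,0,0.02,0,0,0]}' | grep -E 'pos|force'
python3 -m jog '{"steps":[-1,0,0,0.010,0,0,0, -1,0,0,0.004,0,0,0, -1,0,0,0.004,0,0,0, -1,0,0,0,0,0,0]}' | grep -E 'pos|force'; for i in 1 2 3; do python3 -m jog '{"steps":[-1,0,0,0.001,0,0,0, -1,0,0,0,0,0,0]}' | grep -E 'pos|force'; done
```

```text
ee_pos: [463.3, -120.6, 102.4]
ft_force: [0.5, 0.4, -0.7]
grasp_force: 0.0
ee_pos: [462.6, -119.1, 84.2]
ft_force: [-1.9, 2.1, 4.2]
grasp_force: 2.0
ee_pos: [462.9, -119.6, 83.9]
ft_force: [-0.4, 2.8, 4.4]
grasp_force: 2.2
ee_pos: [463.0, -119.8, 83.0]
ft_force: [-1.9, 3.8, 8.3]
grasp_force: 4.4
ee_pos: [463.1, -119.8, 82.8]
ft_force: [-5.5, 5.6, 22.6]
grasp_force: 10.9
```

Start is pressed to its stop. I release it, retreat upwards and check.

```bash
python3 -m jog '{"steps":[-1,0,0,-0.015,0,0,0, -1,0,0,-0.025,0,0,0, -1,0,0.030,-0.030,0,0,0, -1,0,0.035,0,0,0,0, -1,0,0.035,0,0,0,0]}' | grep -E 'pos|clock'
python3 -m jog '{"steps":[-1,0,0,0,0,0,0, -1,0,0,0,0,0,0, -1,0,0,0,0,0,0]}' | grep -E 'pos|clock|ft'
python3 - <<'E'
from h import *
from bench import read_camera
c=calibration('wrist');p,d=read_camera('wrist')
for k,(uv,a) in blobs(p,(0,0,512,384)).items():
    u,v=uv.round().astype(int);z=np.median(d[v-3:v+4,u-3:u+4])
    X=np.linalg.solve(c['K'],[*uv,1])*z;E=c['extrinsics'];print(k,a,(E[:3,:3].T@(X-E[:3,3])).round(1))
E
```

```text
clock: 8.67
ee_pos: [485.8, -22.3, 152.7]
clock: 8.92
ee_pos: [484.5, -23.1, 150.8]
ft_force: [0.0, -0.5, -0.2]
violet 1583 [504.7  70.1  51.5]
yellow 1185 [497.1  23.   60.9]
red 1598 [484.2 -22.4  51.7]
blue 1558 [474.1 -68.8  51.5]
green 2074 [ 462.7 -119.4   66.7]
```

```bash
python3 -c "
from bench import arm
print(arm.close_job())"
```

```text
the job is handed in; nothing more can be done
None
```

The job is done and handed in: I pressed red, blue, then violet fully down, pressed and released the start button, and left the yellow key up, finishing at about 9 s with the arm clear of everything.

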